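# Weigh a brass valve on the stockroom beam scale

## Robot

A 6-joint arm with a two-finger parallel gripper is mounted at the origin on the work surface. World frame = base frame: x ahead of the robot, y to its left, z up, the work surface at z = 0. Lengths are in mm, angles in rad, forces in N, time in s.
With the tool pointing down it reaches from about 275 to 725 mm from the base axis. Payload 5.6 kg.
Tool frame: the origin (TCP) lies on the centre line of the jaws, within the pads' length; the fingertips stand 17 mm ahead of it and the grasp point (between the pads) lies 2 mm behind it; z points along the fingers, y is the line along which they close (so a half turn about z gives the same grasp; the last joint's range is limited). The gripper opens to 85 mm and grips with 20 to 120 N. Pads are 22 mm wide; open, the fingers measure 114 mm over their backs; the gripper's body (76 mm by 85 mm) begins 54 mm behind the grasp point. The pads swing forward as they close: fully open they stand 13 mm farther back than shut.
Start: joints at [-1.012, 0.255, 0.108, 0, -1.424, -0.285], TCP at [148.736, -529.5, 248.283] pointing down, gripper open.
Joint ranges: [-2.95, 2.95], [-1.21, 1.97], [-1.09, 1.5], [-2.87, 1.71], [-2.94, -0.07], [-3.05, 3.05]. Speed limits (rad/s): [2.57, 2.57, 3.14, 3.14, 3.14, 3.14].

## Interface

Orientations are given as a unit quaternion [w, x, y, z].
In Python, from plant import sense, snapshot, finish_job gives the robot as it stands.
- The arm moves only by the shell command python3 -m jog 'ROWS' [OPENING]. ROWS is JSON, a list that holds one entry, the list of rows, each a list of 4 numbers: the shift along the tool's x, y, z in mm, then the turn about the tool's z in degrees. In form: [[[tx, ty, tz, spin], ...]]. A call has 1 to 8 rows; each row is the pose to reach, as a shift and turn from the pose commanded when the call began, along the tool's axes at that moment; what a row does not reach only later rows make up. A row lasts 1/10 s, in which the tool goes at most 50 mm and 8.59 degrees, less where a joint would pass 70% of its speed; a pose out of reach is approached as far as the arm can. A call with a gripper value outside its range is refused whole. OPENING is the opening, from 0 (shut) to 1 (fully open), set as the call begins (- or left out, the last holds). The fingers move at their own pace and stop on an object; the grip force is fixed at half the most. Time passes only in rows, so rows that repeat a pose let the fingers close. It gives the time, the measured TCP pose, the force, the opening and the grip force at its end, in the units of the state.
- sense(): the state, without advancing time (a new reading comes with each control period).
- snapshot(name): name is "scene" or "top" or "wrist"; returns a dict with "image" (480x640x3 uint8, red, green, blue), "fx", "fy", "cx", "cy" (pixels), "dist_coeffs" ([k1, k2, p1, p2, k3] as OpenCV has them; the pictures are not rectified), "xyz" and "rotation" of the camera in the world. Camera axes: x right, y up, looking along -z (the intrinsics and any distortion apply to the point x, -y, -z); pixel columns grow to the right and rows downward; lengths in mm; the calibration is good to about 2 mm. A picture is of the moment at which its call begins. There is no depth.
- finish_job(): hands the job in; it is judged then, once.
The state is a dict: "clock": time; "joints": joint angles; "qvel": joint speeds; "tau": joint torques, N m; "position": TCP position; "tcp_rot": TCP orientation; "force": force on the tool from outside, world axes, zero at the start; "wrist_torque": the same for the moment, N m; "grip_width": opening from 0.0 (shut) to 1.0 (fully open); "gripper_force": force on a finger pad.
Only numpy, scipy, OpenCV 4.12 (cv2) and the standard library are available. Lean on these libraries where they do the work, as an engineer would, in place of code of your own. Each camera call takes 0.05 s, during which the arm holds its last target. There are 200 camera calls.

## Task

Draw the brass check valve (the thick one with the square body) out of its low rack bay by its end, put it down in the open and take it again by its middle, then set it gently on the scale's pan, lying along it, plug on top, between the two wire bails. Then weigh it: slide the poise along the notched beam until the pointer comes to rest at the middle of the black band on the white plate, and let go of everything. Do not knock the other goods on the bench about (a small nudge does no harm).

Things in the scene. Friction and masses are not known exactly. Their poses are not given: they have to be found in the camera images.
- valve: Brass check valve, 0.3-0.5 kg. Along its x a pipe 160 mm long, 27 mm diameter, axis 20 mm above the underside; in the middle a square body (50 along x, 40 wide, 40 high) with a plug 24 mm across, 7 high, on top. Origin: underside centre of the body. Starts upright (z up) along either rack bay, resting on the body; 30-50 mm of one pipe end sticks out of the front, 6.5 mm off the bench.
- rack: Fixed grey bench rack. Origin: centre of footprint on the bench; x points to its back, open front at x = -85 mm. 170 mm deep, 280 mm wide. Two bays, centres at y = -69 and +69 mm, each 134 mm wide, 57 mm clear below the roof.
- roof_edge (a point): Middle of the front edge of the rack's wire-grid roof, on its top, 63 mm above the bench. The roof keeps grippers off all but the end of what lies in a bay. Cardboard bins on it, up to 124 mm above the bench, begin 60 mm behind this edge. Axes as the rack's.
- scale: Fixed platform beam scale. Origin on the bench below the beam's pivot; x runs along the beam towards the pointer, z up. Grey base 500 mm long (x -205 to 295 mm), 110 mm wide, 35 mm high. Pivot at z = 150 mm between cheeks that rise to z = 165 mm.
- band (a point): Middle of the black band (11 mm high) on the white upright plate at the scale's far end, 150 mm above the bench. The plate is 34 mm wide, z 35 to 210 mm; it stands beside the beam's tip, on the robot's side.
- pan: Aluminium pan, 90 mm in x, 200 mm in y. Origin: centre of its top face, 140 mm from the pivot on the side away from the pointer, about 75 mm above the bench; axes as the scale's. The valve lies along y. At y = -97 and +97 mm stand wire bails 86 mm wide, 88 mm high. It stays level, rises or sinks up to 9 mm with the beam; where the valve lies on it does not alter the weighing.
- beam (a joint): Angle of the beam in rad: 0 = level, pointer at the middle of the black band; positive = poise end (pointer) down, pan up; stops at -0.1 and 0.1. It swings and settles in about 2 s. With the pan empty and the poise at 0 it is level. Near level it turns by 5.9 mrad for each mm that the poise moves outwards.
- poise (a joint): Position of the poise along the notched beam in m: 0 = nearest the pivot (poise centre 45 mm from the pivot), grows towards the pointer, at most 0.16. The notches are fine, the poise slides smoothly over them (2 N friction) and stays where it is left. It starts between 0 and 0.06. The valve balances at 0.09 to 0.15 depending on its weight (0.3 mm per gram).
- poise_grip (a point): Middle of the poise's square upright steel stem (16 x 16 mm, 46 mm high, from 23 mm below to 23 mm above this point), which is the grip. The stem stands on a dark steel block 34 mm along the beam, 36 mm wide, 50 mm high, straddling the beam. Axes: x along the beam towards the pointer, z square to the beam.
- pointer (a point): Tip of the beam, 270 mm from the pivot; it stands at z = 150 mm when the beam is level.
- nipple: Bystander in the other bay: thin brass pipe nipple, 150 mm long along its x, 16 mm in diameter, with a 24 mm square collar in the middle. Origin under its middle.
- bottle: Bystander: round red plastic bottle, 60 mm diameter, 160 mm high. Origin under its middle.
- tape: Bystander: grey ring of tape lying flat, 90 mm outer diameter, 24 mm high. Origin under its middle.
- wrench: Bystander: steel wrench 150 mm long lying along its x. Origin under its middle.
- carton: Bystander: small cardboard carton 90 x 70 x 50 mm (x, y, z). Origin under its middle.
- elbow: Bystander: copper elbow, two legs of 45 mm along its x and y from a 26 mm cube. Origin under the cube.
- jar: Bystander: white jar, 64 mm diameter, 80 mm high. Origin under its middle.
- cap: Bystander: brass pipe cap, 52 mm diameter, 30 mm high. Origin under its middle.
Mind the look-alikes: they are no part of the job. Leave any green look-alike of the valve alone.

How it is judged (in metres and radians):
On the way, in this order (a step that is already met when the one before it is completed fails the run):
1. the valve has been put down in the open in front of the rack, upright on the bench, and let go (x of valve in the frame of rack below -0.1 m and height (world z) of valve below 0.006 m and angle between valve's own z axis and vertical below 0.12 rad and contact force between valve and the fingers below 0.2 N), for 0.1 s.
2. the valve lies upright on the pan between the bails, let go, and the beam has gone down on the pan's side (x of valve in the frame of pan between -0.03 and 0.03 m and y of valve in the frame of pan between -0.03 and 0.03 m and z of valve in the frame of pan between -0.005 and 0.006 m and angle between valve's own z axis and vertical below 0.12 rad and angle between the x axis of valve and the y axis of pan, either way round below 0.35 rad and contact force between valve and the fingers below 0.2 N and value of joint beam below -0.05 rad), for 0.3 s.
At the end, for the whole second after the job is handed in: The valve rests upright on the pan (its middle within 30 mm of the pan's middle each way and along it within 20 degrees), let go; the beam is at rest within 0.02 rad of level, so the pointer is within 5.4 mm of the middle of the black band (x of valve in the frame of pan between -0.03 and 0.03 m and y of valve in the frame of pan between -0.03 and 0.03 m and z of valve in the frame of pan between -0.005 and 0.006 m and angle between valve's own z axis and vertical below 0.12 rad and angle between the x axis of valve and the y axis of pan, either way round below 0.35 rad and contact force between valve and the fingers below 0.2 N and value of joint beam between -0.02 and 0.02 rad and velocity of joint beam between -0.03 and 0.03 rad/s and linear speed of valve below 0.02 m/s); the robot touches nothing.
It fails at once if a bystander was moved by more than 30 mm (distance of any of nipple, bottle, tape, wrench, carton, elbow, jar, cap from where it was at the start of the episode above 0.03 m).
It fails at once if the valve was dropped or slammed onto the pan (over 60 N) (contact force between valve and pan above 60 N).
It also fails if it takes over 72 s, if anything falls off the work surface, if the arm or the gripper's body presses on something with over 40 N, if the wrist force passes 120 N, or if a joint passes its speed limit or range.

## Working session

There is one attempt and no reset: what is moved stays moved. The work goes in short steps, Python scripts to look and compute and a shell command to move; the robot and the scene stay as the last step left them, time stands still between calls to the robot, and variables do not carry over. Pictures are saved under pics/ and viewed, at most 10 in all, crops included, and the job is handed in when it is done.

```bash
mkdir -p pics; ls
cat > h.py <<'E'
import numpy as np, cv2
from plant import sense, snapshot, finish_job
from scipy.spatial.transform import Rotation as R
def rot(r):
    r=np.array(r,float); return r if r.shape==(3,3) else R.from_quat(r[[1,2,3,0]]).as_matrix()
def K(s): return np.array([[s['fx'],0,s['cx']],[0,s['fy'],s['cy']],[0,0,1.]])
def ray(s,uv):
    p=cv2.undistortPoints(np.array([[uv]],float),K(s),np.array(s['dist_coeffs'],float))[0,0]
    return rot(s['rotation'])@np.array([p[0],-p[1],-1])
def onz(s,uv,z):
    d=ray(s,uv);c=np.array(s['xyz'],float); return c+d*(z-c[2])/d[2]
def proj(s,P):
    q=(np.atleast_2d(P)-np.array(s['xyz'],float))@rot(s['rotation']); q=q*[1,-1,-1]
    return cv2.projectPoints(q,np.zeros(3),np.zeros(3),K(s),np.array(s['dist_coeffs'],float))[0][:,0]
def save(s,n): cv2.imwrite(f'pics/{n}.png',s['image'][:,:,::-1])
import pickle
def snap(n,f):
    s=snapshot(n); save(s,f); pickle.dump(s,open(f'pics/{f}.pkl','wb')); return s
def load(f): return pickle.load(open(f'pics/{f}.pkl','rb'))
E
python3 - <<'E'
from h import *
for n in ['scene','top']:
    s=snap(n,n+'0'); print(n,s['xyz'],np.round(rot(s['rotation']),3).tolist(),s['fx'])
print(sense())
E
```

```text
pics
scene [1388.74264125   57.940872   1000.26169066] [[-0.126, -0.696, 0.707], [0.992, -0.082, 0.096], [-0.008, 0.713, 0.701]] 480.1035250332273
top [ 219.90606053  -57.1839223  1717.19948178] [[0.019, 0.979, -0.201], [-1.0, 0.019, -0.0], [0.004, 0.201, 0.98]] 618.714018809716
{'clock': 0.1, 'joints': array([-1.01240549e+00,  2.55675168e-01,  1.07146002e-01, -4.11273817e-04,
       -1.42392326e+00, -2.84595405e-01]), 'qvel': array([-0.00160235, -0.00046686,  0.00384097,  0.00068539,  0.00070882,
       -0.00087075]), 'tau': array([-2.44664130e-03, -3.87603271e+01,  2.38475794e+01,  5.37788451e+00,
       -3.77575139e-03, -2.02394261e-06]), 'position': array([ 148.64726434, -529.09950715,  247.49933608]), 'tcp_rot': array([-1.53178176e-04, -1.36440489e-01,  9.90647902e-01,  8.38793029e-04]), 'force': array([ 0.54815136,  0.73762787, -0.15703983]), 'wrist_torque': array([ 0.0077294 ,  0.02182897, -0.03669947]), 'gripper_force': 0.0, 'grip_width': 1.0008825183282122}
```

View pics/scene0.png

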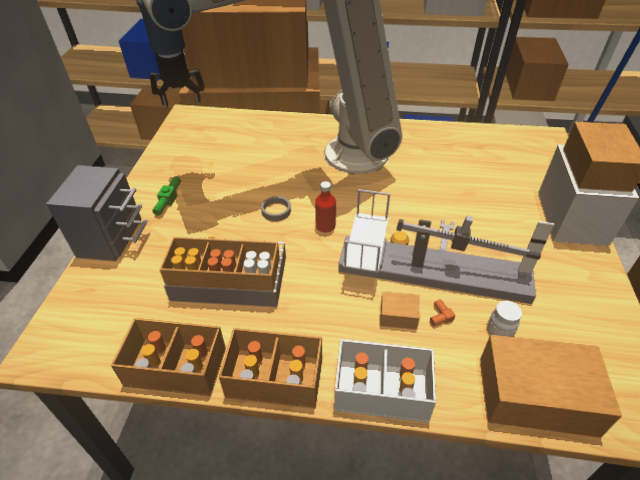

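View pics/top0.png

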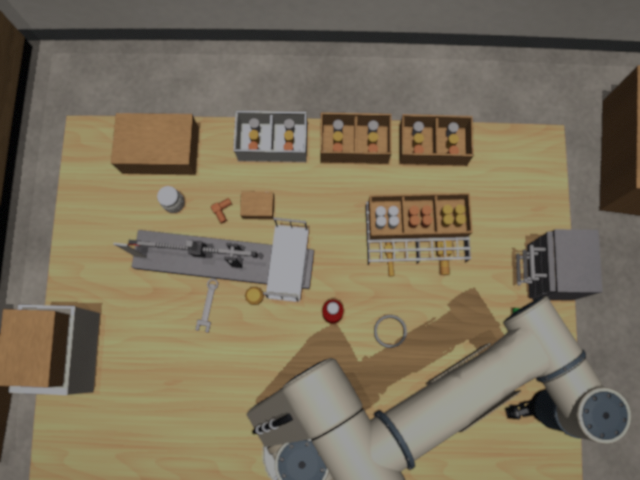

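The scene view shows the rack with its front towards the robot, the scale on the left, and a green look-alike at scene (167,195). In the top view the candidates are the thick piece at (444,262) and the thin one at (389,262), both poking out of the rack front. I'll enlarge both areas.

Run:
```python
import cv2,numpy as np
a=cv2.imread('pics/top0.png')
c1=cv2.resize(a[185:285,360:480],(720,600)[:2] and (360,300),interpolation=cv2.INTER_CUBIC)
A=cv2.resize(a[235:285,360:480],(800,333),interpolation=cv2.INTER_CUBIC)
B=cv2.resize(a[210:310,110:320][:70+30],(560,266),interpolation=cv2.INTER_CUBIC)
B=cv2.copyMakeBorder(B,0,0,0,240,cv2.BORDER_CONSTANT)
cv2.imwrite('pics/c1.png',np.vstack([A,B]))
```

```text
(no output)
```

View pics/c1.png

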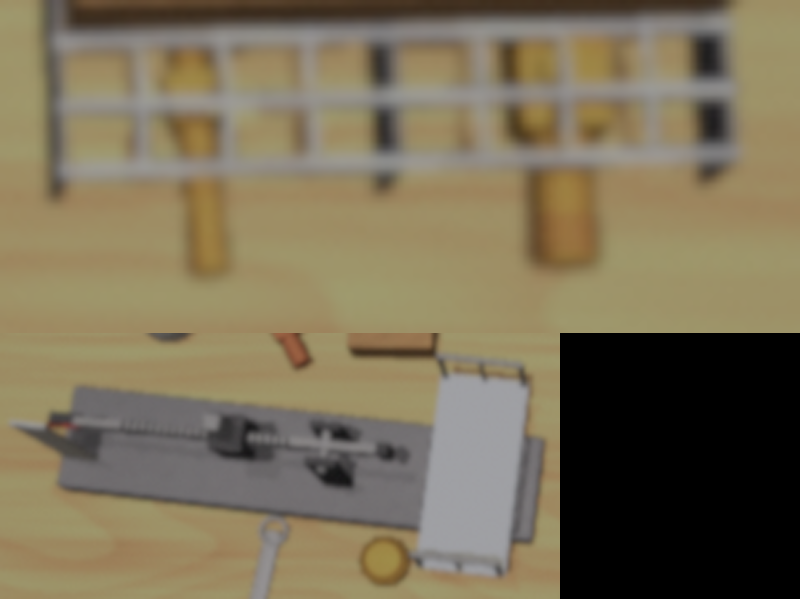

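Run:
```python
from h import *
s=load('top0')
def f(n,u,z): print(n,np.round(onz(s,u,z),1))
f('vL',(439.5,274.3),15);f('vR',(449.7,274.3),15);f('vL2',(440,260.2),20);f('vR2',(449.1,260.2),20);
f('roofL',(368.25,261.7),63);f('roofR',(471,259),63)
P=[]
for n,u in zip('abcd',[(138.1,229.9),(132.5,267.75),(314,249.4),(309.5,288)]): f(n,u,35)
for n,u in zip('abcd',[(275,225.4),(307.6,228.75),(299.4,298.9),(266.75,293.6)]): f('pan'+n,u,75); P.append(onz(s,u,75))
c=np.mean(P,0);print(c)
f('beam base',(125+120,210+43),150)
st=sense();print(np.round(st['position'],1),np.round(rot(st['tcp_rot']),3).tolist())
w=snap('wrist','w0');print(w['xyz'],np.round(rot(w['rotation']),3).tolist(),w['fx'])
```

```text
vL [ 485.2 -362.8   15. ]
vR [ 485.7 -391.5   15. ]
vL2 [ 524.2 -363.9   20. ]
vR2 [ 524.7 -389.5   20. ]
roofL [ 508.7 -160.6   63. ]
roofR [ 521.4 -441.4   63. ]
a [591.3 483.6  35. ]
b [483.5 490.6  35. ]
c [545.3 -11.8  35. ]
d [437.5  -2.1  35. ]
pana [602.1  95.   75. ]
panb [594.4   5.9  75. ]
panc [402.6  22.7  75. ]
pand [415.  110.3  75. ]
[503.53285589  58.46511378  75.        ]
beam base [510.1 162.9 150. ]
[ 148.6 -529.1  247.5] [[-0.963, -0.27, -0.001], [-0.27, 0.963, 0.002], [0.0, 0.002, -1.0]]
[  75.17629897 -549.28349292  372.1596053 ] [[-0.269, -0.918, -0.29], [0.963, -0.256, -0.083], [0.002, -0.302, 0.953]] 354.2696794738713
```

```bash
python3 -m jog '[[[-320,68,0,13],[-320,68,0,13],[-320,68,0,13],[-320,68,0,13],[-320,68,0,13],[-320,68,0,13],[-320,68,0,13],[-320,68,0,13]]]'
python3 - <<'E'
from h import *
w=snap('wrist','w1');print(np.round(sense()['position'],1),w['xyz'])
cv2.imwrite('pics/w1b.png',cv2.resize(w['image'][:,:,::-1],(800,600)))
E
```

```text
clock: 0.95
position: [441.5, -375.1, 246.9]
tcp_rot: [-0.001, -0.026, 1.0, 0.001]
force: [0.4, -0.6, -0.7]
grip_width: 1.002
gripper_force: 0.0
[ 439.9 -376.1  247.3] [ 365.3011179  -378.3683802   371.66658234]
```

View pics/w1b.png

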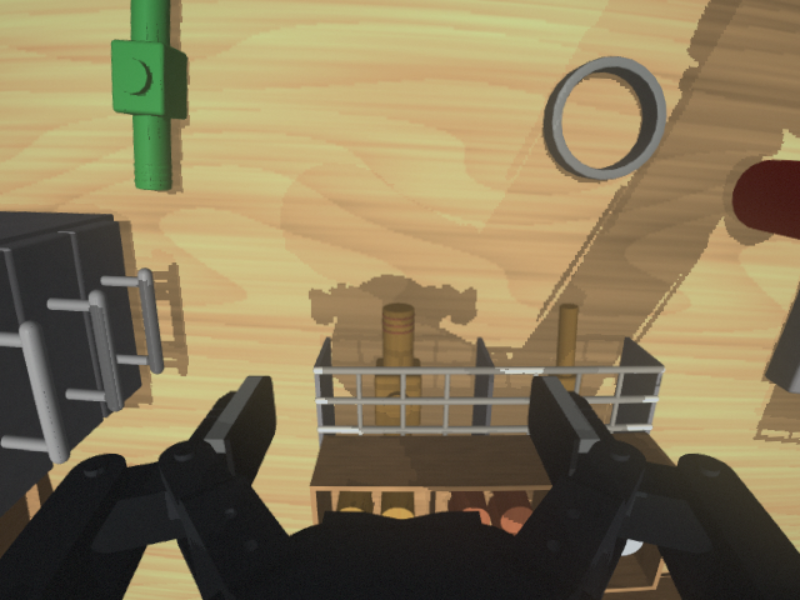

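The wrist view confirms it: the thick pipe with square body and plug at (398,340) is the valve. The thin one at (567,335) is the nipple, and the green look-alike is at (150,80).

Run:
```python
from h import *
s=load('w1')
def f(n,u,z): print(n,np.round(onz(s,np.array(u)*.8,z),1))
f('endtop',(398.5,312),33.5)
f('endL',(382.5,310),22);f('endR',(414,310),22)
f('L2',(383,355),22);f('R2',(413.5,355),22)
f('bL',(376,362),40);f('bR',(421,362),40);f('bL',(375,425),40);f('bR',(421,425),40)
f('roofL',(316,372),63);f('roofR',(664,368),63)
f('plug',(398,395),47)
st=sense();print(np.round(rot(st['tcp_rot']),3).tolist())
```

```text
endtop [ 485.4 -374.1   33.5]
endL [ 488.3 -387.4   22. ]
endR [ 487.  -361.1   22. ]
L2 [ 529.5 -385.4   22. ]
R2 [ 528.2 -359.1   22. ]
bL [ 527.7 -390.6   40. ]
bR [ 525.9 -353.5   40. ]
bL [ 588.4 -389.6   40. ]
bR [ 586.4 -349.6   40. ]
roofL [ 527.5 -436.    63. ]
roofR [ 512.  -161.3   63. ]
plug [ 553.6 -371.1   47. ]
[[-0.999, -0.05, -0.001], [-0.05, 0.999, 0.001], [0.001, 0.001, -1.0]]
```

```bash
python3 -m jog '[[[-60,-0.5,0,0],[-60,-0.5,-0,0],[-60,-0.5,50,0],[-60,-0.5,100,0],[-60,-0.5,150,0],[-60,-0.5,190,0],[-60,-0.5,212,0],[-60,-0.5,226,0]]]'; python3 -m jog '[[[0,0,0,0],[0,0,0,0]]]'
```

```text
clock: 1.8
position: [496.5, -375.3, 20.0]
tcp_rot: [-0.002, -0.023, 1.0, 0.001]
force: [0.3, -0.7, -0.0]
grip_width: 0.998
gripper_force: 0.0
clock: 2.0
position: [498.9, -376.0, 23.6]
tcp_rot: [0.001, -0.023, 1.0, -0.001]
force: [0.0, 0.6, 1.7]
grip_width: 0.999
gripper_force: 0.0
```

```bash
python3 -m jog '[[[0,2,2,0],[0,2,2,0],[0,2,2,0],[0,2,2,0]]]'; python3 -m jog '[[[0,0,0,0],[0,0,0,0],[0,0,0,0],[0,0,0,0],[0,0,0,0],[0,0,0,0],[0,0,0,0],[0,0,0,0]]]' 0
```

```text
clock: 2.4
position: [498.6, -373.3, 20.9]
tcp_rot: [0.0, -0.024, 1.0, -0.0]
force: [0.1, 0.2, -0.2]
grip_width: 0.999
gripper_force: 0.0
clock: 3.2
position: [498.4, -373.4, 20.6]
tcp_rot: [0.0, -0.023, 1.0, -0.0]
force: [-1.1, -1.3, 2.5]
grip_width: 0.299
gripper_force: 58.6
```

```bash
python3 -m jog '[[[10,0,0,0],[30,0,0,0],[50,0,0,0],[70,0,0,0],[90,0,0,0],[110,0,0,0],[120,0,0,0],[125,0,0,0]]]'; python3 -m jog '[[[0,0,0,0],[0,0,0,0]]]';python3 -m jog '[[[0,0,0,0],[0,0,0,0],[0,0,0,0],[0,0,0,0],[0,0,0,0]]]' 1;  python3 -m jog '[[[0,0,-30,0],[0,0,-80,0],[-30,0,-120,0],[-30,0,-160,0],[-30,0,-180,0],[-30,0,-180,0],[-30,0,-180,0],[-30,0,-180,0]]]'
python3 - <<'E'
from h import *
w=snap('wrist','w2');st=sense();print(np.round(st['position'],1),np.round(rot(st['tcp_rot']),3).tolist())
cv2.imwrite('pics/w2b.png',cv2.resize(w['image'][:,:,::-1],(800,600)))
E
```

```text
clock: 4.0
position: [373.0, -379.1, 20.5]
tcp_rot: [0.001, -0.023, 1.0, -0.0]
force: [3.0, 0.5, 0.2]
grip_width: 0.292
gripper_force: 58.7
clock: 4.2
position: [372.6, -379.1, 20.3]
tcp_rot: [-0.001, -0.024, 1.0, 0.0]
force: [-4.8, -0.6, 5.2]
grip_width: 0.292
gripper_force: 59.3
clock: 4.7
position: [373.5, -379.0, 20.1]
tcp_rot: [-0.0, -0.023, 1.0, 0.0]
force: [-0.1, 0.2, -0.0]
grip_width: 1.002
gripper_force: 0.0
clock: 5.5
position: [402.8, -377.2, 199.0]
tcp_rot: [-0.001, -0.023, 1.0, 0.001]
force: [-0.2, 1.1, 0.3]
grip_width: 1.0
gripper_force: 0.0
[ 402.8 -377.2  198.9] [[-0.999, -0.047, -0.002], [-0.047, 0.999, 0.002], [0.002, 0.002, -1.0]]
```

View pics/w2b.png

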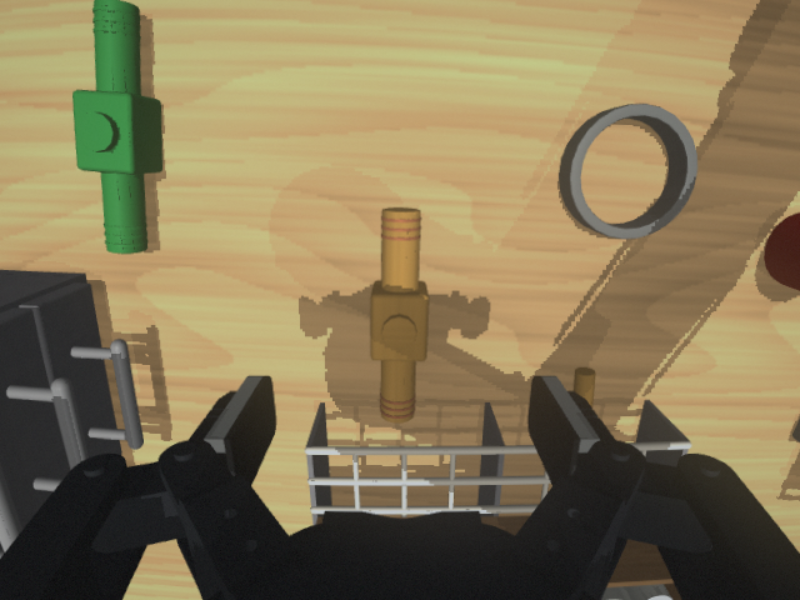

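The valve is out and upright in the open, plug at (400,328). Next I locate its centre, and measure the scale from the first pictures.

Run:
```python
from h import *
s=load('w2')
def f(n,u,z): print(n,np.round(onz(s,np.array(u)*.8,z),1))
f('plug',(399.5,331),47)
f('end',(401.5,213),33.5);f('far',(397.5,416),20)
f('bR',(428,288),40);f('bL',(372,288),40);f('bR2',(427,358),40);f('bL2',(371,358),40)
```

```text
plug [ 438.2 -375.7   47. ]
end [ 361.2 -377.9   33.5]
far [ 521.5 -373.6   20. ]
bR [ 409.3 -357.9   40. ]
bL [ 411.  -395.3   40. ]
bR2 [ 460.6 -355.3   40. ]
bL2 [ 462.4 -394.7   40. ]
```

```bash
python3 -m jog '[[[-34,0,30,0],[-34,0,70,0],[-34,0,110,0],[-34,0,140,0],[-34,0,162,0],[-34,0,173,0],[-34,0,173,0],[-34,0,173,0]]]'; python3 -m jog '[[[0,0,0,0],[0,0,0,0],[0,0,0,0],[0,0,0,0],[0,0,0,0],[0,0,0,0],[0,0,0,0]]]' 0; python3 -m jog '[[[0,0,-5,0],[0,0,-20,0],[0,0,-50,0],[0,0,-90,0],[0,0,-130,0],[0,0,-170,0],[0,0,-210,0],[0,0,-235,0]]]'
```

```text
clock: 6.35
position: [437.8, -376.5, 28.0]
tcp_rot: [0.0, -0.024, 1.0, -0.0]
force: [-0.3, -1.5, 1.3]
grip_width: 1.002
gripper_force: 0.0
clock: 7.05
position: [438.0, -376.6, 28.5]
tcp_rot: [0.001, -0.024, 1.0, -0.001]
force: [-0.3, 0.1, 4.9]
grip_width: 0.463
gripper_force: 62.2
clock: 7.85
position: [437.3, -376.0, 264.9]
tcp_rot: [0.001, -0.023, 1.0, -0.0]
force: [0.7, 0.3, -4.4]
grip_width: 0.458
gripper_force: 61.3
```

Run:
```python
from h import *
s=load('scene0')
a=s['image'][180:300,335:555,::-1]
cv2.imwrite('pics/c2.png',cv2.resize(a,(792,432),interpolation=cv2.INTER_CUBIC))
```

```text
(no output)
```

View pics/c2.png

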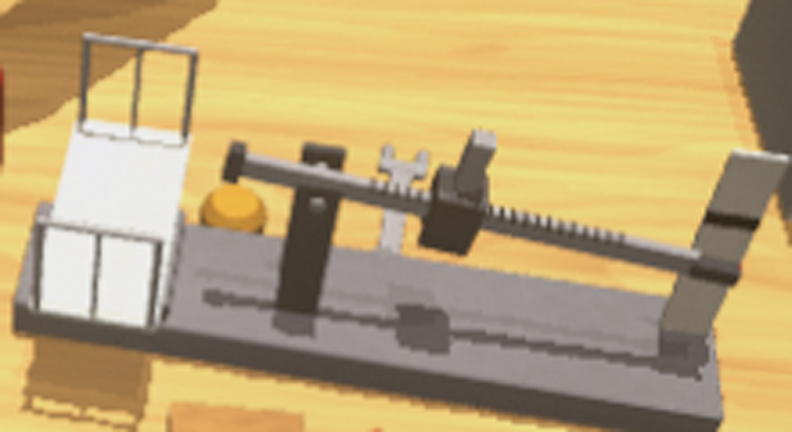

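The crop shows the pan raised, with bail tops at (85,36), (197,52), (37,222) and (162,240). The pointer is below the black band at (730,221), and the poise stem top is at (484,135). I'll fit the scale pose from these.

Run:
```python
from h import *
from scipy.optimize import least_squares
sc=load('scene0');tp=load('top0')
C=lambda p:np.array(p)/3.6+[335,180]-0.4
T=lambda p:np.array([p[0],p[1]-333])/2.667+[110,210]
obs=[(sc,(-183,97,'p88'),C((85,36))),(sc,(-97,97,'p88'),C((197,52))),(sc,(-183,-97,'p88'),C((37,222))),(sc,(-97,-97,'p88'),C((162,240))),
(sc,(295,-55,35),C((720,408))),(sc,(-205,-55,35),C((16,312))),
(tp,(295,-55,35),T((75,386))),(tp,(295,55,35),T((60,487))),(tp,(-205,-55,35),T((544,438))),(tp,(-205,55,35),T((532,541)))]
def res(q,full=False):
    c,s=np.cos(q[2]),np.sin(q[2]);r=[]
    for cam,P,u in obs:
        z=q[3]+88 if P[2]=='p88' else P[2]
        W=[q[0]+c*P[0]-s*P[1],q[1]+s*P[0]+c*P[1],z]
        r.append(proj(cam,W)[0]-u)
    return np.array(r) if full else np.ravel(r)
o=least_squares(res,[510,195,1.478,84],loss='soft_l1');q=o.x
print(np.round(q,3));print(np.round(res(q,True),1).tolist())
np.save('scale.npy',q)
c,s=np.cos(q[2]),np.sin(q[2]);W=lambda x,y,z:np.array([q[0]+c*x-s*y,q[1]+s*x+c*y,z])
print('pan',W(-140,0,q[3]))
# stem top at scene px: search x along beam, z, for y=0
u=C((484,135))
d=ray(sc,u);cc=np.array(sc['xyz']);n=np.array([-s,c,0]);t=((W(0,0,0)-cc)@n)/(d@n);p=cc+d*t
rel=p-W(0,0,0);print('stem top: along',rel[:2]@[c,s],'z',p[2])
for b in[(452,217),(730,221)]:
  d=ray(sc,C(b));t=((W(0,0,0)-cc)@n)/(d@n);p=cc+d*t;print((p-W(0,0,0))[:2]@[c,s],p[2])
st=sense();print(np.round(st['position'],1),np.round(rot(st['tcp_rot']),3).tolist())
```

```text
[510.208 196.849   1.482  79.831]
[[-1.1, 0.2], [-0.1, 0.0], [-0.8, -0.3], [0.2, 0.1], [1.5, 2.0], [-1.5, -3.1], [-0.8, 0.0], [-1.8, 0.6], [0.2, -0.5], [0.2, 0.1]]
pan [497.77220467  57.40273922  79.83122007]
stem top: along 99.3129681334662 z 211.3182898385578
93.84533634635451 132.20581618093695
265.4547508925394 165.23148264253393
[ 437.3 -376.   264.9] [[-0.999, -0.047, 0.002], [-0.047, 0.999, -0.001], [-0.002, -0.001, -1.0]]
```

```bash
python3 -m jog '[[[-8,40,0,0],[-16,85,0,0],[-24,130,0,1],[-32,175,0,2],[-40,220,0,3],[-50,265,0,4],[-60,310,0,5.5],[-70,350,0,7]]]'; python3 -m jog '[[[-6,30,0,0],[-10,55,0,0.8],[-12,70,0,0.8],[-13,74,0,0.8],[-13,74,0,0.8],[-13,74,0,0.8]]]'
python3 - <<'E'
from h import *
st=sense();p=st['position'];M=rot(st['tcp_rot']);print(np.round(p,1),np.round(M,3).tolist(),M.T@(np.array([497.8,57.4,p[2]])-p))
w=snap('wrist','w3')
cv2.imwrite('pics/w3b.png',cv2.resize(w['image'][:,:,::-1],(800,600)))
E
```

```text
clock: 8.65
position: [489.8, -20.8, 261.4]
tcp_rot: [-0.001, 0.038, 0.999, 0.0]
force: [1.2, -0.2, -3.9]
grip_width: 0.457
gripper_force: 61.7
clock: 9.25
position: [509.1, 48.8, 262.1]
tcp_rot: [-0.0, 0.045, 0.999, -0.0]
force: [-0.3, -0.0, -3.7]
grip_width: 0.456
gripper_force: 61.8
[509.1  48.8 262.1] [[-0.996, 0.09, -0.001], [0.09, 0.996, -0.0], [0.001, -0.0, -1.0]] [1.19922634e+01 7.52379992e+00 5.49805524e-03]
```

View pics/w3b.png

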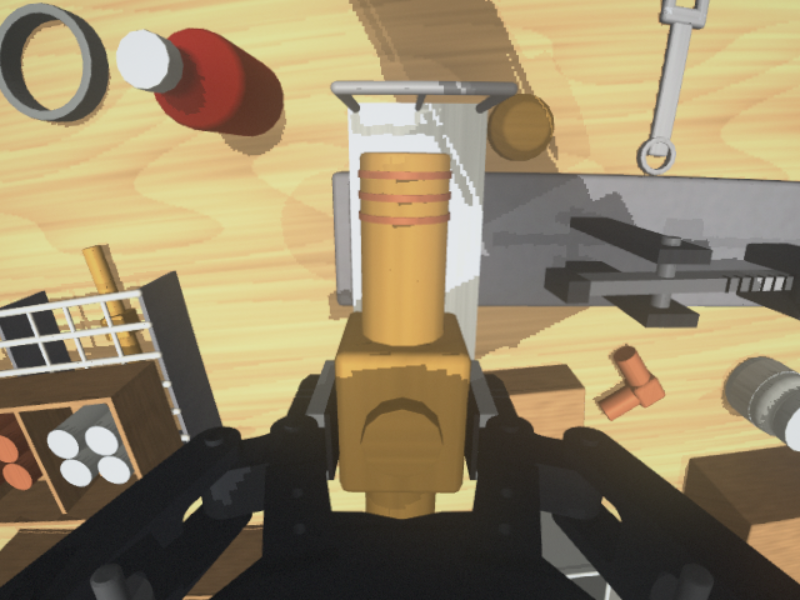

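Run:
```python
from h import *
s=load('w3');q=np.load('scale.npy');c,sn=np.cos(q[2]),np.sin(q[2])
def f(n,u,z):
    p=onz(s,np.array(u)*.8,z);r=p[:2]-q[:2];print(n,np.round(p,1),'scale',np.round([r@[c,sn],r@[-sn,c]],1))
f('bL',(333,87),168);f('bR',(516,90),168);f('pL',(349,105),82);f('pR',(487,110),82);f('pR2',(476,355),82)
f('base',(335,173),35);f('base2',(338,304),35)
```

```text
bL [398.9  28.3 168. ] scale [-177.8   95.9]
bR [407.5 112.  168. ] scale [-93.7  94.8]
pL [397.3  26.   82. ] scale [-180.2   97.3]
pR [408.2 114.5  82. ] scale [-91.1  94.3]
pR2 [580.4  99.9  82. ] scale [-90.4 -78.6]
base [439.8   4.6  35. ] scale [-197.7   53. ]
base2 [545.7  -7.   35. ] scale [-199.9  -53.4]
```

```bash
python3 -m jog '[[[11.5,10,0,0],[11.5,10,10,0],[11.5,10,40,0],[11.5,10,80,0],[11.5,10,110,0],[11.5,10,130,0],[11.5,10,140,0],[11.5,10,142,0]]]'; python3 -m jog '[[[0,0,2,0],[0,0,4,0],[0,0,6,0],[0,0,8,0],[0,0,10,0],[0,0,12,0],[0,0,14,0],[0,0,15,0]]]';python3 -m jog '[[[0,0,1,0],[0,0,2,0],[0,0,3,0],[0,0,4,0],[0,0,5,0],[0,0,5,0]]]'
```

```text
clock: 10.1
position: [498.1, 60.2, 119.3]
tcp_rot: [-0.001, 0.045, 0.999, -0.0]
force: [0.2, -0.2, -4.0]
grip_width: 0.459
gripper_force: 61.7
clock: 10.9
position: [499.1, 60.7, 105.3]
tcp_rot: [0.0, 0.045, 0.999, 0.0]
force: [0.9, 0.4, -2.4]
grip_width: 0.458
gripper_force: 61.9
clock: 11.5
position: [498.8, 60.6, 100.1]
tcp_rot: [-0.0, 0.045, 0.999, -0.0]
force: [1.4, 1.2, -1.3]
grip_width: 0.458
gripper_force: 61.9
```

```bash
python3 -m jog '[[[0,0,1,0],[0,0,2,0],[0,0,3,0],[0,0,3,0],[0,0,3,0]]]';python3 -m jog '[[[0,0,0.5,0],[0,0,1,0],[0,0,1.5,0],[0,0,1.5,0],[0,0,1.5,0]]]'
```

```text
clock: 12.0
position: [498.7, 60.6, 97.3]
tcp_rot: [-0.0, 0.045, 0.999, -0.0]
force: [-0.2, -0.7, -2.7]
grip_width: 0.454
gripper_force: 61.9
clock: 12.5
position: [498.7, 60.6, 95.7]
tcp_rot: [-0.0, 0.045, 0.999, -0.0]
force: [-0.4, -0.3, -1.9]
grip_width: 0.456
gripper_force: 61.9
```

```bash
python3 -m jog '[[[0,0,0.5,0],[0,0,1,0],[0,0,1.5,0],[0,0,1.5,0],[0,0,1.5,0]]]';python3 -m jog '[[[0,0,0.5,0],[0,0,1,0],[0,0,1,0],[0,0,1,0]]]'
```

```text
clock: 13.0
position: [498.7, 60.6, 94.4]
tcp_rot: [-0.0, 0.045, 0.999, -0.0]
force: [-1.7, -0.5, 0.6]
grip_width: 0.457
gripper_force: 62.2
clock: 13.4
position: [498.8, 60.6, 93.9]
tcp_rot: [0.0, 0.044, 0.999, -0.0]
force: [-4.6, 0.6, 5.5]
grip_width: 0.454
gripper_force: 63.0
```

```bash
python3 -m jog '[[[0,0,0,0],[0,0,0,0],[0,0,0,0],[0,0,0,0],[0,0,0,0]]]' 1; python3 -m jog '[[[0,0,-10,0],[0,0,-30,0],[0,0,-60,0],[0,0,-100,0],[0,0,-140,0],[0,0,-170,0],[0,0,-180,0],[0,0,-180,0]]]'
python3 - <<'E'
from h import *
w=snap('wrist','w4');s=snap('scene','s4');st=sense();print(np.round(st['position'],1))
a=cv2.resize(w['image'][:300,:,::-1],(560,262))
b=cv2.resize(s['image'][180:300,335:555,::-1],(605,330),interpolation=cv2.INTER_CUBIC)
o=np.zeros((592,605,3),np.uint8);o[:262,:560]=a;o[262:]=b;cv2.imwrite('pics/c4.png',o)
E
```

```text
clock: 13.9
position: [498.8, 60.1, 93.0]
tcp_rot: [-0.0, 0.045, 0.999, -0.0]
force: [1.6, -2.2, -1.5]
grip_width: 0.998
gripper_force: 1.6
clock: 14.7
position: [499.6, 61.2, 275.5]
tcp_rot: [0.002, 0.044, 0.999, 0.001]
force: [-0.0, 0.9, -0.3]
grip_width: 0.994
gripper_force: 0.0
[498.3  60.9 272.4]
```

View pics/c4.png

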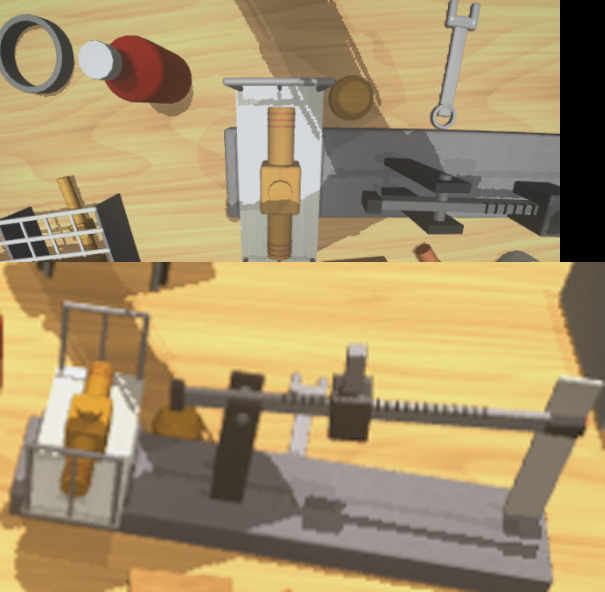

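The valve lies centred on the pan, plug up, and the pan is down. In the lower panel the poise stem top is at (357,347) and the pointer is at (567,425).

```bash
cat >> h.py <<'E'
q=np.load('scale.npy');cq,sq=np.cos(q[2]),np.sin(q[2])
def plane(s,u,yo=0):
    "pixel -> (along, z) in the beam's vertical plane at scale y=yo"
    n=np.array([-sq,cq,0]);cc=np.array(s['xyz'],float);O=np.array([q[0],q[1],0])+n*yo
    d=ray(s,u);p=cc+d*(((O-cc)@n)/(d@n));r=p-O;return np.array([r[:2]@[cq,sq],p[2]])
def W(x,y,z): return np.array([q[0]+cq*x-sq*y,q[1]+sq*x+cq*y,z])
E
python3 - <<'E'
from h import *
s=load('s4');C=lambda p:(np.array([p[0],p[1]-262.])/2.75+[335,180]-.4)
for n,p in dict(stemtop=(357,350),block=(352,412),pointer=(568,425),pivot=(243,419),beamend=(177,395)).items(): print(n,plane(s,C(p)))
st=sense();M=rot(st['tcp_rot']);print(np.round(M,3).tolist())
for x in(87,165): print(x,W(x,0,0),np.round(M.T@(W(x,0,207)-st['position']),1))
E
```

```text
stemtop [ 85.68034957 226.51948506]
block [ 95.75488043 152.9465489 ]
pointer [271.3392932  173.72163722]
pivot [  3.5694909  124.51973784]
beamend [-58.96831333 142.97275147]
[[-0.996, 0.089, -0.001], [0.089, 0.996, 0.0], [0.001, 0.0, -1.0]]
87 [517.93589793 283.50542711   0.        ] [2.000e-01 2.235e+02 6.550e+01]
165 [524.86439165 361.19709961   0.        ] [2.000e-01 3.015e+02 6.550e+01]
```

```bash
python3 -m jog '[[[0,45,0,0],[0,90,0,0],[0,135,0,0],[0,180,0,0],[0,210,0,0],[0,225,0,0],[0,225,0,0],[0,225,0,0]]]'
python3 - <<'E'
from h import *
w=snap('wrist','w5');st=sense();p=st['position'];r=p[:2]-q[:2];print(np.round(p,1),r@[cq,sq],r@[-sq,cq])
cv2.imwrite('pics/w5b.png',w['image'][:,:,::-1])
E
```

```text
clock: 15.6
position: [518.6, 284.1, 272.3]
tcp_rot: [-0.001, 0.045, 0.999, -0.001]
force: [0.4, 0.4, 0.7]
grip_width: 1.0
gripper_force: 0.0
[518.8 283.7 272.8] 87.31439297037869 -0.8240655973358963
```

View pics/w5b.png

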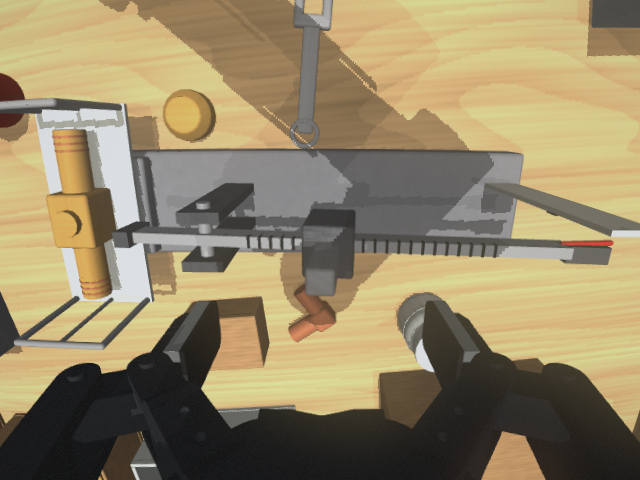

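The stem's top is at about (320,288), centred between the fingers. I'll verify that and then descend.

```bash
python3 - <<'E'
from h import *
w=load('w5')
for u,z in (((321,288),228),((588,248),177)):
    p=onz(w,u,z);r=p[:2]-q[:2];print(np.round(p,1),r@[cq,sq],r@[-sq,cq])
E
python3 -m jog '[[[0,1,20,0],[0,1,40,0],[0,1,55,0],[0,1,65,0],[0,1,65,0],[0,1,65,0]]]'; python3 -m jog '[[[0,0,0,0],[0,0,0,0],[0,0,0,0],[0,0,0,0],[0,0,0,0],[0,0,0,0],[0,0,0,0],[0,0,0,0]]]' 0
```

```text
[523.7 284.5 228. ] 88.50052226248935 -5.681535453637077
[536.1 467.8 177. ] 272.23027165918126 -1.7536876251248366
clock: 16.25
position: [519.4, 285.3, 209.1]
tcp_rot: [0.0, 0.045, 0.999, 0.0]
force: [0.9, 0.5, 0.3]
grip_width: 1.002
gripper_force: 0.0
clock: 17.05
position: [519.1, 286.9, 206.4]
tcp_rot: [-0.001, 0.045, 0.999, 0.001]
force: [5.2, 2.0, -11.7]
grip_width: 0.192
gripper_force: 57.3
```

```bash
python3 -m jog '[[[0,5,0,0],[0,15,0,0],[0,25,0,0],[0,37,0,0],[0,49,0,0],[0,60,0,0],[0,69,0,0],[0,75,0,0]]]'; python3 -m jog '[[[0,0,0,0],[0,0,0,0],[0,0,0,0]]]'
```

```text
clock: 17.85
position: [525.9, 361.3, 208.2]
tcp_rot: [0.0, 0.044, 0.999, -0.0]
force: [4.4, -2.9, -7.9]
grip_width: 0.188
gripper_force: 57.0
clock: 18.15
position: [526.0, 361.4, 208.9]
tcp_rot: [0.001, 0.044, 0.999, 0.001]
force: [4.8, 2.3, -7.6]
grip_width: 0.187
gripper_force: 59.4
```

```bash
python3 -m jog '[[[0,0,0,0],[0,0,0,0],[0,0,0,0],[0,0,-15,0],[0,0,-30,0],[0,0,-50,0],[0,0,-65,0],[0,0,-65,0]]]' 0.7; python3 -m jog '[[[0,0,0,0],[0,0,0,0],[0,0,0,0],[0,0,0,0],[0,0,0,0],[0,0,0,0],[0,0,0,0],[0,0,0,0]]]';python3 -m jog '[[[0,0,0,0],[0,0,0,0],[0,0,0,0],[0,0,0,0],[0,0,0,0],[0,0,0,0],[0,0,0,0],[0,0,0,0]]]';python3 -m jog '[[[0,0,0,0],[0,0,0,0],[0,0,0,0],[0,0,0,0],[0,0,0,0],[0,0,0,0],[0,0,0,0],[0,0,0,0]]]'
python3 - <<'E'
from h import *
s=snap('scene','s6');w=snap('wrist','w6');st=sense();p=st['position'];r=p[:2]-q[:2];print(np.round(p,1),r@[cq,sq],r@[-sq,cq])
a=cv2.resize(w['image'][120:330,:,::-1],(790,259))
b=cv2.resize(s['image'][205:285,430:560,::-1],(520,320),interpolation=cv2.INTER_CUBIC)
o=np.zeros((579,790,3),np.uint8);o[:259,:]=a;o[259:,:520]=b;cv2.imwrite('pics/c6.png',o)
E
```

```text
clock: 18.95
position: [526.3, 360.6, 276.4]
tcp_rot: [0.002, 0.045, 0.999, 0.001]
force: [1.2, -0.5, -0.2]
grip_width: 0.702
gripper_force: 0.0
clock: 19.75
position: [525.7, 360.4, 273.3]
tcp_rot: [0.0, 0.045, 0.999, -0.0]
force: [1.1, 0.6, 0.4]
grip_width: 0.698
gripper_force: 0.0
clock: 20.55
position: [525.6, 360.4, 273.3]
tcp_rot: [-0.0, 0.045, 0.999, 0.0]
force: [-0.7, 0.4, -0.4]
grip_width: 0.699
gripper_force: 0.0
clock: 21.35
position: [525.7, 360.4, 273.3]
tcp_rot: [0.0, 0.045, 0.999, -0.0]
force: [-0.0, -0.6, 0.4]
grip_width: 0.699
gripper_force: 0.0
[525.7 360.4 273.3] 164.31549447156016 -0.8759641308357118
```

View pics/c6.png

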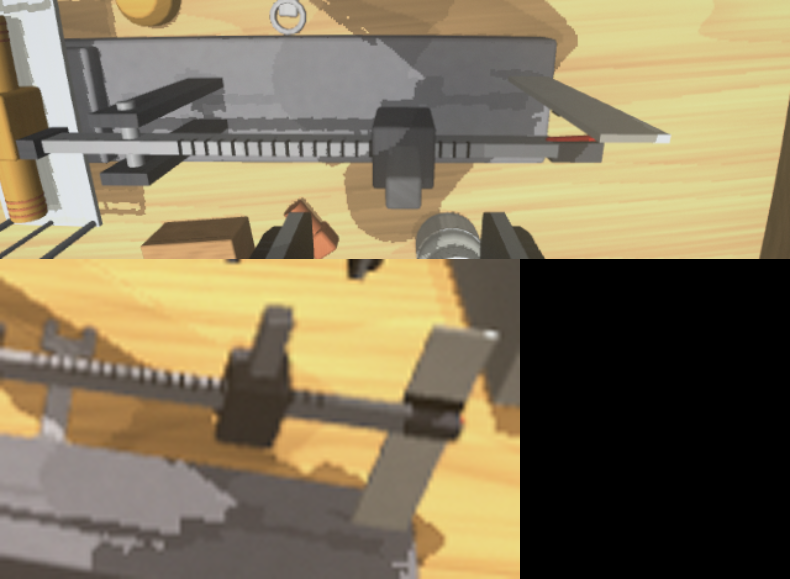

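The beam is near level: the pointer is at the band in the lower panel, (436,417). I've used up my picture views, so from here I measure numerically. I'll put the camera back at the w5 pose, where the beam was at the -0.1 stop, and compare the pointer's red tip.

```bash
python3 -m jog '[[[0,-40,0,0],[0,-76,0,0],[0,-76,0,0],[0,-76,0,0],[0,-76,0,0],[0,-76,0,0],[0,-76,0,0],[0,-76,0,0]]]' 1 | head -2
cat > ang.py <<'E'
from h import *
import sys
def red(s,x0):
    h=s['image'].astype(int);m=(h[:,:,0]>110)&(h[:,:,1]<80)&(h[:,:,2]<80);m[:, :x0]=0;m[300:]=0;m[:190]=0
    v,u=np.nonzero(m);return (len(u),u.min(),u.max(),u.mean(),v.min(),v.max(),v.mean()) if len(u) else 0
def tipd(s):  # frame-to-frame shift of the tip patch, upscaled template match
    return cv2.resize(cv2.cvtColor(s['image'],cv2.COLOR_RGB2GRAY),None,fx=4,fy=4,interpolation=cv2.INTER_CUBIC)
if __name__=='__main__':
    w=snap('wrist',sys.argv[1]);s=snap('scene','s_'+sys.argv[1])
    for t in(load('w5'),w):
        print(red(t,480),np.round(t['xyz'],1))
    w5=load('w5')
    # level / stop predictions with the fitted scale
    for t in (w5,w):
        print([np.round(proj(t,W(270*np.cos(a),0,150-270*np.sin(a)))[0],1).tolist() for a in(-.1,-.02,0,.02)])
    # static background shift check on base-left/cheeks region and tip match
    A,B=tipd(w5),tipd(w)
    def mt(box,A,B,m=60):
        x0,y0,x1,y1=[4*k for k in box];T=A[y0:y1,x0:x1];S=B[max(y0-m*2,0):y1+m*2,max(x0-m*4,0):x1+m*2]
        r=cv2.matchTemplate(S,T,cv2.TM_CCOEFF_NORMED);_,v,_,l=cv2.minMaxLoc(r)
        return np.round(((l[0]+max(x0-m*4,0)-x0)/4,(l[1]+max(y0-m*2,0)-y0)/4,v),2)
    print('static',mt((490,185,640,240),A,B,10),mt((165,90,215,140),A,B,10),'tip block',mt((556,236,612,266),A,B))
E
python3 ang.py w7
```

```text
clock: 22.25
position: [518.9, 285.3, 273.0]
(224, np.int64(561), np.int64(612), np.float64(588.15625), np.int64(241), np.int64(245), np.float64(243.10267857142858)) [442.7 292.1 397.1]
(177, np.int64(542), np.int64(586), np.float64(565.9152542372881), np.int64(230), np.int64(234), np.float64(232.34463276836158)) [442.8 293.  397.7]
[[583.8, 245.6], [565.8, 236.2], [561.3, 234.1], [556.9, 232.0]]
[[581.3, 245.0], [563.5, 235.7], [559.1, 233.6], [554.8, 231.5]]
static [-2.75 -0.75  0.79] [-1.25 -0.5   0.99] tip block [-24.25 -10.75   0.84]
```

```bash
cat > fit.py <<'E'
from ang import *
from scipy.optimize import least_squares
def ends(t):
    r=red(t,400 if len(sys.argv)<2 else 400);return np.array([r[1],r[2],r[6]],float)
def mod(t,a,p):   # p: along left, along right, lateral, dz of the red strip on the beam
    f=lambda x:proj(t,W(x*np.cos(a)+p[3]*np.sin(a),p[2],150-x*np.sin(a)+p[3]))[0]
    l,r=f(p[0]),f(p[1]);return np.array([l[0],r[0],(l[1]+r[1])/2])
t5=load('w5');z=5.
g=least_squares(lambda p:mod(t5,-.1,[*p,z])-ends(t5),[255,290,0]).x
print('strip',g)
for n in sys.argv[1:]:
    t=load(n);e=ends(t)
    o=least_squares(lambda a:mod(t,a[0],[*g,z])-e,[0.]);print(n,'theta',o.x,'resid',np.round(o.fun,1))
# scene: column-wise darkest row of beam at the bit between poise and plate is not robust; tip match instead
A=tipd(load('s4'));T=A[4*233:4*245,4*532:4*549]
for n in ('scene0','s4','s6'):
    B=tipd(load(n));r=cv2.matchTemplate(B[4*225:4*265,4*520:4*560],T,cv2.TM_CCOEFF_NORMED);_,v,_,l=cv2.minMaxLoc(r);print(n,l[0]/4,l[1]/4,round(v,2))
E
python3 fit.py w5 w6 w7
```

```text
strip [250.70682362 285.91344525   3.40799574]
w5 theta [-0.1] resid [ 0. -0.  0.]
w6 theta [0.00617426] resid [-4.1  4.  -2.2]
w7 theta [-0.00999391] resid [-0.3  0.3 -0.2]
scene0 5.25 23.0 0.93
s4 12.0 8.0 1.0
s6 11.0 8.25 0.81
```

The angle is about -0.010 rad, inside tolerance but off centre, so I'll regrip the poise and move it 1.7 mm outwards.

```bash
python3 -m jog '[[[0,40,0,0],[0,76,0,0],[0,76,0,0],[0,76,20,0],[0,76,45,0],[0,76,65,0],[0,76,65,0],[0,76,65,0]]]'; python3 -m jog '[[[0,0,0,0],[0,0,0,0],[0,0,0,0],[0,0,0,0],[0,0,0,0],[0,0,0,0],[0,0,0,0],[0,0,0,0]]]' 0; python3 -m jog '[[[0,0.8,0,0],[0,1.7,0,0],[0,1.7,0,0],[0,1.7,0,0]]]';  python3 -m jog '[[[0,0,0,0],[0,0,0,0],[0,0,0,0],[0,0,-15,0],[0,0,-30,0],[0,0,-50,0],[0,0,-65,0],[0,0,-65,0]]]' 0.7; python3 -m jog '[[[0,-40,0,0],[0,-77.7,0,0],[0,-77.7,0,0],[0,-77.7,0,0],[0,-77.7,0,0],[0,-77.7,0,0],[0,-77.7,0,0],[0,-77.7,0,0]]]' 1 | head -2
python3 -m jog '[[[0,0,0,0],[0,0,0,0],[0,0,0,0],[0,0,0,0],[0,0,0,0],[0,0,0,0],[0,0,0,0],[0,0,0,0]]]' |head -2;python3 -m jog '[[[0,0,0,0],[0,0,0,0],[0,0,0,0],[0,0,0,0],[0,0,0,0],[0,0,0,0],[0,0,0,0],[0,0,0,0]]]' | head -2; python3 -m jog '[[[0,0,0,0],[0,0,0,0],[0,0,0,0],[0,0,0,0],[0,0,0,0],[0,0,0,0],[0,0,0,0],[0,0,0,0]]]' | head -2
python3 ang.py w8; python3 -m jog '[[[0,0,0,0],[0,0,0,0],[0,0,0,0],[0,0,0,0]]]'|head -1; python3 ang.py w9 >/dev/null; python3 fit.py w7 w8 w9
```

```text
clock: 23.15
position: [525.9, 360.3, 208.9]
tcp_rot: [0.0, 0.045, 0.999, -0.0]
force: [0.5, 0.1, 0.9]
grip_width: 0.998
gripper_force: 0.0
clock: 23.95
position: [525.8, 360.9, 208.3]
tcp_rot: [0.0, 0.045, 0.999, 0.0]
force: [1.7, 2.6, -0.7]
grip_width: 0.178
gripper_force: 59.6
clock: 24.35
position: [525.8, 361.5, 207.9]
tcp_rot: [-0.0, 0.045, 0.999, -0.001]
force: [1.3, -2.4, -3.1]
grip_width: 0.173
gripper_force: 59.6
clock: 25.15
position: [526.6, 362.7, 276.2]
tcp_rot: [0.002, 0.044, 0.999, 0.002]
force: [0.6, -0.3, 0.4]
grip_width: 0.697
gripper_force: 0.0
clock: 25.95
position: [518.9, 285.2, 272.9]
clock: 26.75
position: [518.9, 284.7, 273.3]
clock: 27.55
position: [518.9, 284.7, 273.3]
clock: 28.35
position: [518.9, 284.8, 273.3]
(224, np.int64(561), np.int64(612), np.float64(588.15625), np.int64(241), np.int64(245), np.float64(243.10267857142858)) [442.7 292.1 397.1]
(189, np.int64(545), np.int64(590), np.float64(569.6719576719577), np.int64(231), np.int64(236), np.float64(233.73015873015873)) [442.8 292.5 397.9]
[[583.8, 245.6], [565.8, 236.2], [561.3, 234.1], [556.9, 232.0]]
[[581.7, 244.6], [563.9, 235.2], [559.4, 233.1], [555.1, 231.1]]
static [-2.75 -1.5   0.81] [-0.75 -0.5   0.99] tip block [-20.    -9.5    0.87]
clock: 28.85
strip [250.70682362 285.91344525   3.40799574]
w7 theta [-0.00999391] resid [-0.3  0.3 -0.2]
w8 theta [-0.02471447] resid [-0.2  0.3 -0.4]
w9 theta [-0.02471456] resid [-0.2  0.3 -0.4]
scene0 5.25 23.0 0.93
s4 12.0 8.0 1.0
s6 11.0 8.25 0.81
```

```bash
python3 -m jog '[[[0,40,0,0],[0,77.7,0,0],[0,77.7,0,0],[0,77.7,20,0],[0,77.7,45,0],[0,77.7,65,0],[0,77.7,65,0],[0,77.7,65,0]]]' |head -2; python3 -m jog '[[[0,0,0,0],[0,0,0,0],[0,0,0,0],[0,0,0,0],[0,0,0,0],[0,0,0,0],[0,0,0,0],[0,0,0,0]]]' 0; python3 -m jog '[[[0,2,0,0],[0,4.2,0,0],[0,4.2,0,0],[0,4.2,0,0],[0,4.2,0,0]]]';  python3 -m jog '[[[0,0,0,0],[0,0,0,0],[0,0,0,0],[0,0,-15,0],[0,0,-30,0],[0,0,-50,0],[0,0,-65,0],[0,0,-65,0]]]' 0.7|head -2; python3 -m jog '[[[0,-40,0,0],[0,-81.9,0,0],[0,-81.9,0,0],[0,-81.9,0,0],[0,-81.9,0,0],[0,-81.9,0,0],[0,-81.9,0,0],[0,-81.9,0,0]]]' 1 | head -2
python3 -m jog '[[[0,0,0,0],[0,0,0,0],[0,0,0,0],[0,0,0,0],[0,0,0,0],[0,0,0,0],[0,0,0,0],[0,0,0,0]]]' |head -1;python3 -m jog '[[[0,0,0,0],[0,0,0,0],[0,0,0,0],[0,0,0,0],[0,0,0,0],[0,0,0,0],[0,0,0,0],[0,0,0,0]]]' | head -1; python3 -m jog '[[[0,0,0,0],[0,0,0,0],[0,0,0,0],[0,0,0,0],[0,0,0,0],[0,0,0,0],[0,0,0,0],[0,0,0,0]]]' | head -1
python3 ang.py w10 | tail -1; python3 fit.py w8 w10
```

```text
clock: 29.75
position: [526.1, 361.9, 208.9]
clock: 30.55
position: [525.8, 362.3, 207.7]
tcp_rot: [-0.0, 0.045, 0.999, 0.0]
force: [2.6, -0.5, -5.2]
grip_width: 0.176
gripper_force: 58.5
clock: 31.05
position: [526.2, 366.2, 208.1]
tcp_rot: [-0.0, 0.045, 0.999, -0.0]
force: [3.0, -2.4, -7.1]
grip_width: 0.178
gripper_force: 58.7
clock: 31.85
position: [527.0, 366.9, 276.5]
clock: 32.65
position: [518.9, 285.3, 272.9]
clock: 33.45
clock: 34.25
clock: 35.05
static [-2.   -1.    0.78] [-0.75 -0.5   0.99] tip block [-29.25 -13.     0.81]
strip [250.70682362 285.91344525   3.40799574]
w8 theta [-0.02471447] resid [-0.2  0.3 -0.4]
w10 theta [0.00919339] resid [ 0.4 -0.2 -0.2]
scene0 5.25 23.0 0.93
s4 12.0 8.0 1.0
s6 11.0 8.25 0.81
```

Run:
```python
from h import *
L={n:cv2.GaussianBlur(cv2.cvtColor(load(n)['image'],cv2.COLOR_RGB2GRAY).astype(float),(3,3),0) for n in('scene0','s4','s6','s_w7','s_w8','s_w10')}
bg=np.maximum(L['scene0'],L['s4'])
S=load('s4')
for n,a in L.items():
    d=np.clip(bg-a-15,0,None);v=[]
    for u in range(506,527):
        c=d[222:262,u];v.append((np.arange(222,262)*c).sum()/c.sum() if c.sum()>20 else np.nan)
    print(n,np.round(v[::3],1),'mean',round(np.nanmean(v),2))
for a in(.1,.02,0,-.02,-.1): 
    pts=proj(S,[W(x*np.cos(a),0,150-x*np.sin(a)) for x in range(170,262,2)])
    us=range(506,527);print(a,round(np.interp(us,pts[:,0],pts[:,1]).mean(),2))
```

```text
scene0 [248.4 249.5 250.5 251.1 251.8 252.5 252.7] mean 251.26
s4 [236.6 236.9 237.  237.7 237.8 238.1 238.3] mean 237.57
s6 [244.2 246.  247.  247.1 246.4 244.  244. ] mean 245.56
s_w7 [242.4 242.5 243.  243.6 243.9 244.3 244.8] mean 243.65
s_w8 [241.5 241.6 242.  242.6 242.9 243.2 243.6] mean 242.62
s_w10 [243.5 243.6 244.4 244.9 245.2 245.7 246.1] mean 244.92
0.1 249.42
0.02 243.96
0 242.62
-0.02 241.29
-0.1 236.01
```

The scene camera gives +0.009 rad by interpolating between the two stops, and the wrist camera agrees. That is well inside ±0.02, the beam is at rest and the gripper is clear, so I'm handing in.

```bash
python3 -c "
from plant import finish_job
print(finish_job())"
```

```text
the job is handed in; nothing more can be done
None
```

The job is handed in: the valve lies along the pan between the bails with its plug up, the beam is at rest about 0.009 rad from level (limit 0.02) by both cameras, and the gripper is clear of everything; no verdict came back.

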